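# Park the flask cap rim-down in the cap dock

## Task

Two orange flask caps and a blue one lie on the bench mat. Take the orange cap that lies open side down and set it, still open side down, fully home in the round pocket of the white cap dock; place it rather than dropping it in. Leave the other orange cap (open side up, hollow showing) and the blue cap where they lie.

Things in the scene. Friction and masses are not known exactly. Their poses are not given: they have to be found in the camera images.
- cap: The cap to park: orange ribbed screw cap of a culture flask, a cup 42 mm in outer diameter (43 over the ribs), 36 mm tall, 3 mm walls, closed flat top, about 25 g, standing open side down on the bench (z = 0). Origin: centre of its open rim, its underside as it stands; z points through the closed top (up), 36 mm away. Round: any grasp direction serves.
- upturned_cap: An identical orange cap lying open side UP, the hollow and its white liner showing; leave it alone. Origin: centre of its closed end, on the bench; z points up, out of its open end, which is 36 mm above.
- blue_cap: A dark blue cap of the same shape and size, standing open side down; leave it alone. Origin: centre of its open rim, on the bench; z up through the closed top. A clear empty flask, 157 x 84 x 36 mm, also lies on the bench, across the caps from the dock.
- dock_pocket (a point): Centre of the pocket floor, 10 mm above the bench, z up. The cap dock is a fixed white block, 104 x 104 mm with its blue foot, 22 mm high in all, left or right of the caps. Pocket: round, 60 mm wide, 12 mm deep, grey floor; a central boss 16 mm wide and 8 mm high goes up inside a cap, which sits home (rim on the floor, 24 mm standing proud) only open side down.
Mind the look-alikes: they are no part of the job. Leave any green, grey or turquoise look-alike of the cap alone.

How it is judged:
By the outcome, as a careful person would: the job done as asked, in the order asked, and still so for the second after the job is handed in, with the robot touching nothing.
It also fails if it takes over 29 s, if anything falls off the work surface, if the arm or the gripper's body presses on something with over 40 N, if the wrist force passes 120 N, or if a joint passes its speed limit or range.

## Robot

A 7-joint arm with a two-finger parallel gripper is mounted at the origin on the work surface. World frame = base frame: x ahead of the robot, y to its left, z up, the work surface at z = 0. Lengths are in m, angles in rad, forces in N, time in s.
With the tool pointing down it reaches from about 0.4 to 0.925 m from the base axis. Payload 4.1 kg.
Tool frame: the origin (TCP) lies midway between the tips of the shut fingers; the grasp point (between the pads) lies 19 mm behind it; z points along the fingers, y is the direction in which the jaws open and shut (so a half turn about z gives the same grasp; the last joint's range is limited). The gripper opens to 85 mm and grips with 20 to 120 N. Pads are 22 mm wide; open, the fingers measure 114 mm over their backs; the gripper's body (76 mm by 85 mm) begins 54 mm behind the grasp point. The pads swing forward as they close: fully open they stand 13 mm farther back than shut.
Start: joints at [-1.419, 0.398, 0.045, 1.537, -0.019, 1.207, -0.051], TCP at [0.161, 0.63, 0.231] pointing down, gripper open.
Joint ranges: [-2.82, 2.82], [-0.49, 2.23], [-1.37, 1.46], [0, 2.46], [-1.36, 4.5], [0.23, 2], [-2.94, 2.94]. Speed limits (rad/s): [2.57, 2.57, 3.14, 3.14, 3.14, 3.14, 3.14].

## Interface

Orientations are given as a unit quaternion [x, y, z, w].
In Python, from plant import manip, optics, finish_job gives the robot as it stands.
- The arm moves only by the shell command python3 -m pendant 'ROWS'. ROWS is JSON, one flat list of numbers, 7 for each row, row after row: the shift along the tool's x, y, z in cm, then the turn, a rotation vector about the tool's x, y, z in degrees, then the opening, from 0 (shut) to 1 (fully open). In form: [dx, dy, dz, ax, ay, az, fingers, dx, dy, dz, ax, ay, az, fingers, ...]. A call has 1 to 20 rows; each row shifts and turns the pose as measured when the row begins, along the tool's axes as they then stand; what a row does not reach is not made up. A row lasts 1/8 s, in which the tool goes at most 62.5 mm and 10.7 degrees, less where a joint would pass 70% of its speed; a pose out of reach is approached as far as the arm can. A call with a gripper value outside its range is refused whole. The fingers move at their own pace and stop on an object; the grip force is fixed at half the most. Time passes only in rows, so rows that do not move let the fingers close. It gives the time, the measured TCP pose, the force and the opening at its end, in the units of the state.
- manip.get_obs(): the state, without advancing time (a new reading comes with each control period).
- optics.capture(name): name is "scene" or "top"; returns the picture (400x640x3 uint8, blue, green, red); there is no depth.
- optics.camera_info(name): a dict with "intrinsics" (3x3 intrinsics, pixels), "origin" and "rotation" of the camera in the world. Camera axes: x right, y down, z forward; pixel columns grow to the right and rows downward; lengths in m; the calibration is good to about 2 mm. A picture is of the moment at which its call begins. camera_info takes no time and is no camera call.
- finish_job(): hands the job in, once; it reports no verdict.
The state is a dict: "t": time; "joints": joint angles; "qvel": joint speeds; "joint_efforts": joint torques, N m; "position": TCP position; "ee_rot": TCP orientation; "ft_force": force on the tool from outside, world axes, zero at the start; "wrist_torque": the same for the moment, N m; "gripper_width": finger opening in m.
Only numpy, scipy, OpenCV 4.12 (cv2) and the standard library are available. Lean on these libraries where they do the work, as an engineer would, in place of code of your own. Each camera call takes 0.05 s, during which the arm holds its last target. There are 200 camera calls.

## Working session

There is one attempt and no reset: what is moved stays moved. The work goes in short steps, Python scripts to look and compute and a shell command to move; the robot and the scene stay as the last step left them, time stands still between calls to the robot, and variables do not carry over. Pictures are saved under pics/ and viewed, on a budget of 10 in all, crops included, one or two more only if the job needs it, and the job is handed in when it is done.

```bash
mkdir -p pics; python3 - <<'E'
from plant import manip, optics
import cv2, numpy as np
o=manip.get_obs(); print({k:np.round(v,3).tolist() for k,v in o.items()})
for n in("scene","top"):
    i=optics.camera_info(n); print(n,{k:np.round(v,4).tolist() for k,v in i.items() if k in("intrinsics","origin","rotation")})
    cv2.imwrite(f"pics/{n}0.png",optics.capture(n))
E
```

```text
{'t': 0.0, 'joints': [-1.419, 0.399, 0.045, 1.538, -0.019, 1.207, -0.051], 'qvel': [-0.0, -0.001, -0.001, -0.002, -0.001, -0.0, -0.001], 'joint_efforts': [-0.0, -47.513, 1.365, -25.422, 0.012, 0.01, -0.0], 'position': [0.161, 0.629, 0.23], 'ee_rot': [0.125, 0.992, -0.001, -0.0], 'ft_force': [-0.187, 0.426, 0.811], 'wrist_torque': [-0.007, -0.051, 0.025], 'gripper_width': 0.085}
scene {'intrinsics': [[375.9136, 0.0, 322.3357], [0.0, 375.9136, 199.4348], [0.0, 0.0, 1.0]], 'origin': [1.1517, -0.1782, 0.5898], 'rotation': [0.7213, 0.547, -0.261, -0.3354]}
top {'intrinsics': [[502.3696, 0.0, 325.8652], [0.0, 502.3696, 201.7572], [0.0, 0.0, 1.0]], 'origin': [0.4017, -0.0111, 1.0777], 'rotation': [-0.7033, 0.7093, -0.0335, 0.0325]}
```

View pics/scene0.png

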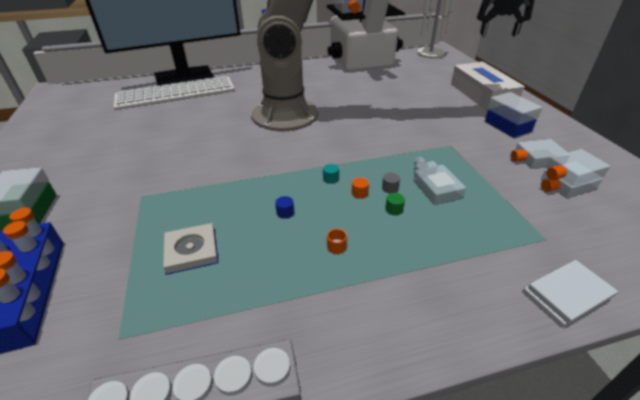

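View pics/top0.png

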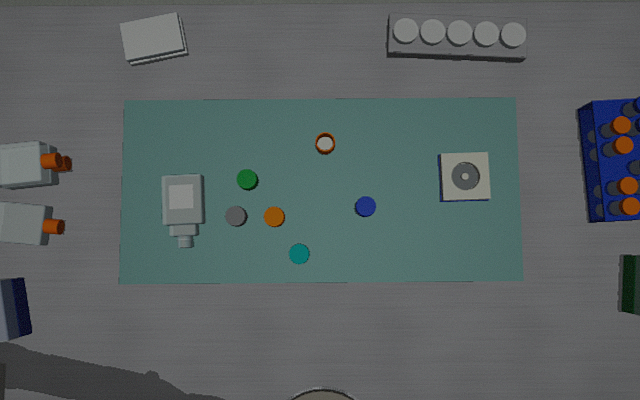

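The standing orange cap is at top-view (274,217), with its closed top showing. The upturned one is at (325,143) with a white liner, blue is at (365,206) and the dock pocket at about (465,176). Grey (235,216), green (247,180) and teal (299,254) caps crowd the target.

```bash
cat > h.py <<'E'
import cv2, numpy as np
from scipy.spatial.transform import Rotation as R
from plant import manip, optics
def ray(n,uv,z):
    i=optics.camera_info(n); q=np.array(i["rotation"]); M=R.from_quat(q).as_matrix() if q.size==4 else q
    d=M@np.linalg.inv(i["intrinsics"])@[*uv,1]; o=np.array(i["origin"]); return o+d*(z-o[2])/d[2]
def blobs(img,lo,hi,roi,amin=60):
    m=cv2.inRange(cv2.cvtColor(img,cv2.COLOR_BGR2HSV),lo,hi); k=np.zeros_like(m); x0,y0,x1,y1=roi; k[y0:y1,x0:x1]=255
    cs,_=cv2.findContours(m&k,cv2.RETR_EXTERNAL,cv2.CHAIN_APPROX_NONE)
    return [(np.round(cv2.minEnclosingCircle(c),1) if 0 else cv2.minEnclosingCircle(c)) for c in cs if cv2.contourArea(c)>amin]
ROI=(125,100,515,282)
C=dict(orange=((3,120,60),(22,255,255)),blue=((108,120,40),(130,255,255)),green=((50,120,40),(75,255,255)),teal=((80,160,60),(98,255,255)))
E
python3 - <<'E'
from h import *
t=cv2.imread("pics/top0.png")
for c,(a,b) in C.items():
    for uv,r in blobs(t,a,b,ROI): print(c,np.round(uv,1),round(r,1),ray("top",uv,.036).round(4))
print("grey",ray("top",(235.5,216),.036).round(4))
for uv,r in blobs(t,(0,0,150),(179,60,255),(430,140,500,210),20): print("dock",np.round(uv,1),round(r,1),ray("top",uv,.022).round(4))
for uv,r in blobs(t,(0,0,60),(179,60,150),(446,157,484,195),20): print("pocket",np.round(uv,1),round(r,1),ray("top",uv,.010).round(4))
s=cv2.imread("pics/scene0.png")
for uv,r in blobs(s,*C["orange"],(320,165,380,260),40): print("scene",np.round(uv,1),round(r,1),ray("scene",uv,.02).round(4))
o=manip.get_obs(); print(R.from_quat(o["ee_rot"]).as_matrix().round(3))
E
```

```text
orange [273.9 216.7] 10.6 [0.469  0.0953 0.036 ]
orange [325.2 142.2] 10.6 [ 0.6253 -0.0126  0.036 ]
blue [365.  206.2] 10.5 [ 0.4892 -0.0943  0.036 ]
green [246.5 178.5] 10.1 [0.5495 0.1526 0.036 ]
teal [298.7 253.6] 10.0 [0.3923 0.044  0.036 ]
grey [0.4712 0.175  0.036 ]
pocket [464.5 175.5] 26.2 [ 0.5558 -0.3109  0.01  ]
scene [336.5 240.9] 12.4 [ 0.6278 -0.009   0.02  ]
scene [360.  187.4] 10.4 [0.4697 0.1001 0.02  ]
[[-0.969  0.248 -0.   ]
 [ 0.248  0.969 -0.002]
 [-0.    -0.002 -1.   ]]
```

```bash
python3 -m pendant '[-3.9,-4,0,0,0,0,1,-3.9,-4,0,0,0,0,1,-3.9,-4,0,0,0,0,1,-3.9,-4,0,0,0,0,1,-3.9,-4,0,0,0,0,1,-3.9,-4,0,0,0,0,1,-3.9,-4,0,0,0,0,1,-3.9,-4,0,0,0,0,1,-3.9,-4,0,0,0,0,1,0,0,0,0,0,10.6,1,0,0,0,0,0,10.6,1,0,0,0,0,0,10.6,1,0,0,0,0,0,10.6,1,0,0,0,0,0,10.6,1,0,0,0,0,0,10.6,1,0,0,0,0,0,10.6,1,0,0,0,0,0,10.6,1,0,0,0,0,0,10.6,1,0,0,0,0,0,10.6,1]'
cat >> h.py <<'E'
def delta(p):
    o=manip.get_obs(); M=R.from_quat(o["ee_rot"]).as_matrix()
    print("t",round(o["t"],2),"pos",np.round(o["position"],4),"yaw_y",np.degrees(np.arctan2(M[1,1],M[0,1])).round(1),"tilt z",M[:,2].round(3),"w",round(o["gripper_width"],4),"F",np.round(o["ft_force"],1),"tool delta cm",(M.T@(np.array(p)-o["position"])*100).round(2))
E
python3 -c "
from h import *
delta((.4693,.097,.12))"
```

```text
t: 2.48
position: [0.4153, 0.1747, 0.224]
ee_rot: [0.872, 0.489, -0.006, 0.001]
ft_force: [0.4, -0.2, 0.1]
gripper_width: 0.0851
t 2.48 pos [0.4153 0.1747 0.224 ] yaw_y -31.4 tilt z [-0.009 -0.008 -1.   ] w 0.0851 F [ 0.4 -0.2  0.1] tool delta cm [-3.7   8.7  10.41]
```

```bash
python3 -m pendant '[-1.85,4.35,1,0,0,0,1,-1.85,4.35,2,0,0,0,1,0,0,3.5,0,0,0,1,0,0,3.5,0,0,0,1,0,0,0,0,0,0,1]'
python3 - <<'E'
from h import *
delta((.4693,.097,.010))
s=optics.capture("scene"); cv2.imwrite("pics/s1.png",cv2.resize(s[100:260,240:460],None,fx=3,fy=3,interpolation=cv2.INTER_CUBIC))
E
```

```text
t: 3.1
position: [0.4707, 0.0955, 0.1214]
ee_rot: [0.872, 0.49, -0.005, 0.001]
ft_force: [0.9, -0.1, 0.4]
gripper_width: 0.0854
t 3.1 pos [0.4707 0.0955 0.1214] yaw_y -31.4 tilt z [-0.008 -0.008 -1.   ] w 0.0854 F [ 0.9 -0.1  0.4] tool delta cm [ 0.17 -0.17 11.14]
```

View pics/s1.png

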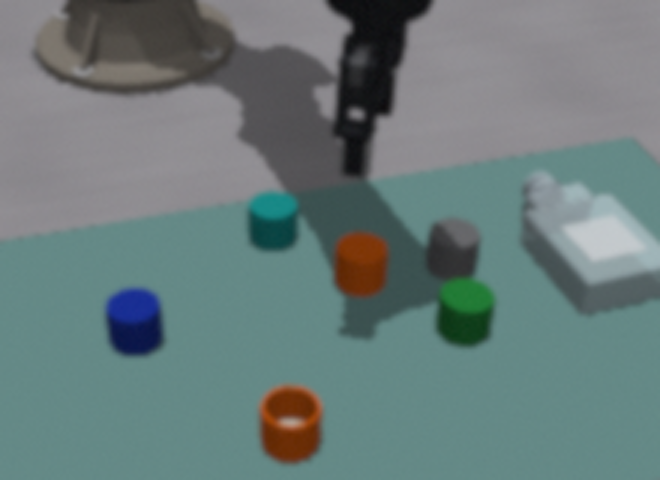

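The gripper hangs above the target cap, at crop (360,262), and its jaw line is clear of the neighbours. Now I'll descend and grip.

```bash
python3 -m pendant '[0.1,-0.15,3.5,0,0,0,1,0,0,3.5,0,0,0,1,0,0,2.5,0,0,0,1,0,0,1.2,0,0,0,1,0,0,0,0,0,0,1]'
python3 -c "
from h import *
delta((.4693,.097,.010))"
```

```text
t: 3.78
position: [0.4793, 0.1021, 0.0214]
ee_rot: [0.871, 0.491, 0.005, 0.002]
ft_force: [0.9, 0.5, 0.4]
gripper_width: 0.0857
t 3.77 pos [0.4793 0.1021 0.0214] yaw_y -31.1 tilt z [ 0.011  0.002 -1.   ] w 0.0857 F [0.9 0.5 0.4] tool delta cm [-0.96 -0.6   1.13]
```

```bash
python3 -m pendant '[-0.95,-0.6,0,0,0,0,1,0,0,0.6,0,0,0,1,0,0,0.5,0,0,0,1,0,0,0,0,0,0,1]'
python3 -c "
from h import *
delta((.4693,.097,.010))"
```

```text
t: 4.28
position: [0.4708, 0.0976, 0.0125]
ee_rot: [0.871, 0.492, 0.008, 0.002]
ft_force: [1.5, 0.6, 1.0]
gripper_width: 0.0856
t 4.28 pos [0.4708 0.0976 0.0125] yaw_y -31.1 tilt z [ 0.016  0.005 -1.   ] w 0.0856 F [1.5 0.6 1. ] tool delta cm [-0.13 -0.1   0.24]
```

```bash
python3 -m pendant '[-0.1,-0.1,0.2,0.6,-0.7,0,1,0,0,0,0,0,0,0,0,0,0,0,0,0,0,0,0,0,0,0,0,0,0,0,0,0,0,0,0,0,0,0,0,0,0,0]'
python3 -c "
from h import *
delta((.4693,.097,.010))"
```

```text
t: 5.03
position: [0.4701, 0.0974, 0.0106]
ee_rot: [0.871, 0.492, -0.0, 0.0]
ft_force: [0.2, 1.1, -1.1]
gripper_width: 0.0399
t 5.03 pos [0.4701 0.0974 0.0106] yaw_y -31.1 tilt z [ 0. -0. -1.] w 0.0399 F [ 0.2  1.1 -1.1] tool delta cm [-0.08 -0.05  0.06]
```

```bash
python3 -m pendant '[0,0,0,0,0,0,0,0,0,-1,0,0,0,0,0,0,-2.5,0,0,0,0,0,0,-3.5,0,0,0,0,0,0,-3,0,0,0,0,0,0,0,0,0,0,0]'
python3 - <<'E'
from h import *
delta((.5558,-.3115,.12))
s=optics.capture("scene"); cv2.imwrite("pics/s2.png",cv2.resize(s[100:260,240:460],None,fx=3,fy=3,interpolation=cv2.INTER_CUBIC))
t=optics.capture("top"); cv2.imwrite("pics/t2.png",cv2.resize(t[140:212,425:505],None,fx=7,fy=7,interpolation=cv2.INTER_CUBIC))
E
```

```text
t: 5.78
position: [0.47, 0.0971, 0.1154]
ee_rot: [0.871, 0.491, 0.0, 0.0]
ft_force: [0.7, 0.7, 0.2]
gripper_width: 0.0399
t 5.78 pos [0.47   0.0971 0.1154] yaw_y -31.2 tilt z [ 0. -0. -1.] w 0.0399 F [0.7 0.7 0.2] tool delta cm [-30.52  28.49  -0.45]
```

View pics/s2.png

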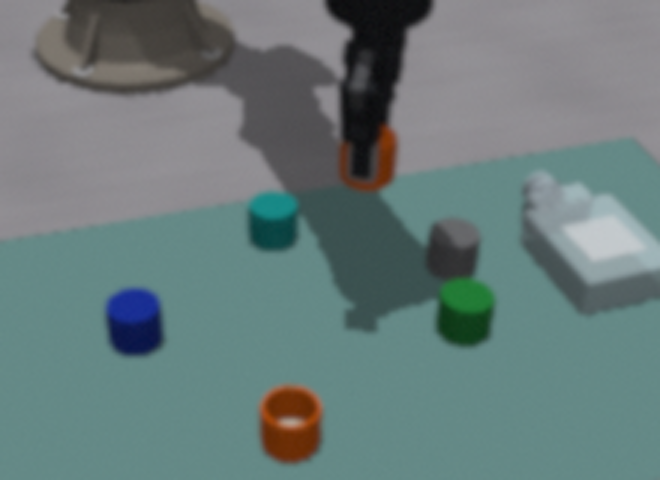

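View pics/t2.png

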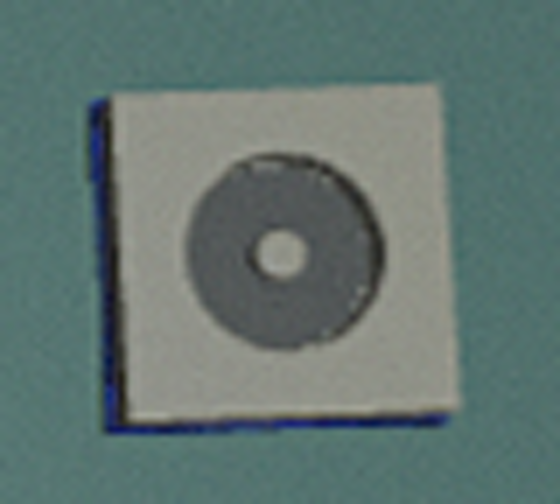

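The cap is held upright and centred between the fingers, and nothing else has moved. In the top crop, the pocket rim circle is centred at about (285,251), which is px (465.7,175.9), and the boss at (283,252).

```bash
python3 - <<'E'
from h import *
print(ray("top",(465.2,175.4),.022),ray("top",(464.9,175.5),.018))
E
python3 -m pendant '[-4.1,3.8,0,0,0,0,0,-4.1,3.8,0,0,0,0,0,-4.1,3.8,0,0,0,0,0,-4.1,3.8,0,0,0,0,0,-4.1,3.8,0,0,0,0,0,-4.1,3.8,0,0,0,0,0,-3,3,0,0,0,0,0,0,0,0,0,0,0,0]'
python3 -c "
from h import *
delta((.5555,-.311,.07))"
```

```text
[ 0.55424166 -0.30902809  0.022     ] [ 0.55461011 -0.30951064  0.018     ]
t: 6.88
position: [0.5431, -0.2805, 0.1018]
ee_rot: [0.869, 0.494, -0.01, -0.005]
ft_force: [0.2, 0.8, -0.0]
gripper_width: 0.0398
t 6.88 pos [ 0.5431 -0.2805  0.1018] yaw_y -30.8 tilt z [-0.023 -0.001 -1.   ] w 0.0398 F [ 0.2  0.8 -0. ] tool delta cm [-1.94  2.69  3.15]
```

```bash
python3 -m pendant '[-1.75,2.5,0,-1.1,0.7,0,0,0,0,0,0,0,0,0,0,0,2,0,0,0,0,0,0,1.2,0,0,0,0,0,0,0,0,0,0,0]'
python3 - <<'E'
from h import *
delta((.5547,-.3093,.045))
s=optics.capture("scene"); cv2.imwrite("pics/s3.png",cv2.resize(s[150:290,110:290],None,fx=4,fy=4,interpolation=cv2.INTER_CUBIC))
E
```

```text
t: 7.5
position: [0.5525, -0.3007, 0.0608]
ee_rot: [0.868, 0.496, -0.003, -0.007]
ft_force: [-0.1, 0.5, -0.2]
gripper_width: 0.0401
t 7.5 pos [ 0.5525 -0.3007  0.0608] yaw_y -30.5 tilt z [-0.011  0.009 -1.   ] w 0.0401 F [-0.1  0.5 -0.2] tool delta cm [-0.63  0.65  1.57]
```

View pics/s3.png

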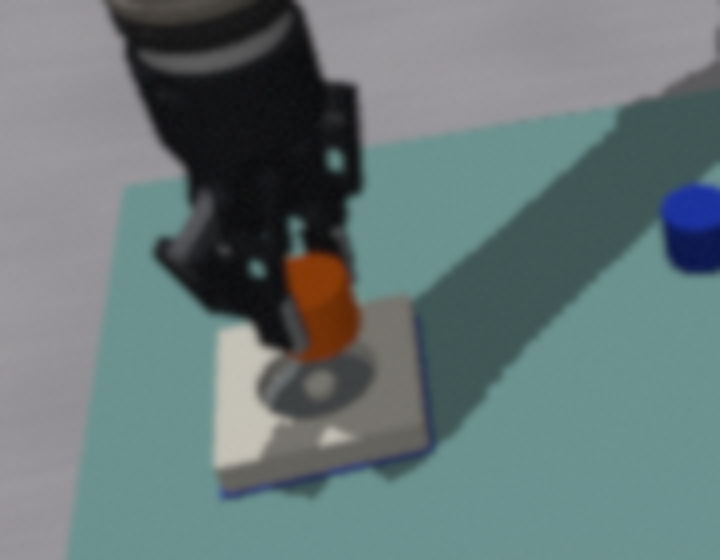

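The cap hangs above the dock, with its rim centre near crop (325,340) and the pocket and boss at (318,385). A small sideways correction is still needed.

```bash
python3 -m pendant '[-0.65,0.65,0,-0.8,0,0,0,0,0,0.6,0,0,0,0,0,0,0.6,0,0,0,0,0,0,0,0,0,0,0]'
python3 -c "
from h import *
delta((.5547,-.3093,.021))"
```

```text
t: 8.05
position: [0.556, -0.3107, 0.0496]
ee_rot: [0.868, 0.496, 0.002, 0.001]
ft_force: [0.4, 0.7, 0.8]
gripper_width: 0.0401
t 8.05 pos [ 0.556  -0.3107  0.0496] yaw_y -30.5 tilt z [ 0.004  0.    -1.   ] w 0.0401 F [0.4 0.7 0.8] tool delta cm [ 0.05 -0.2   2.86]
```

```bash
python3 -m pendant '[0,-0.1,0.8,0,0,0,0,0,0,0.8,0,0,0,0,0,0,0.6,0,0,0,0,0,0,0,0,0,0,0]'
python3 - <<'E'
from h import *
delta((.5547,-.3093,.0206))
s=optics.capture("scene"); cv2.imwrite("pics/s4.png",cv2.resize(s[180:290,130:270],None,fx=5,fy=5,interpolation=cv2.INTER_CUBIC))
E
```

```text
t: 8.55
position: [0.5551, -0.3098, 0.0257]
ee_rot: [0.868, 0.496, 0.002, 0.001]
ft_force: [0.3, -0.3, -0.6]
gripper_width: 0.0397
t 8.55 pos [ 0.5551 -0.3098  0.0257] yaw_y -30.5 tilt z [ 0.004  0.    -1.   ] w 0.0397 F [ 0.3 -0.3 -0.6] tool delta cm [ 0.02 -0.06  0.51]
```

View pics/s4.png

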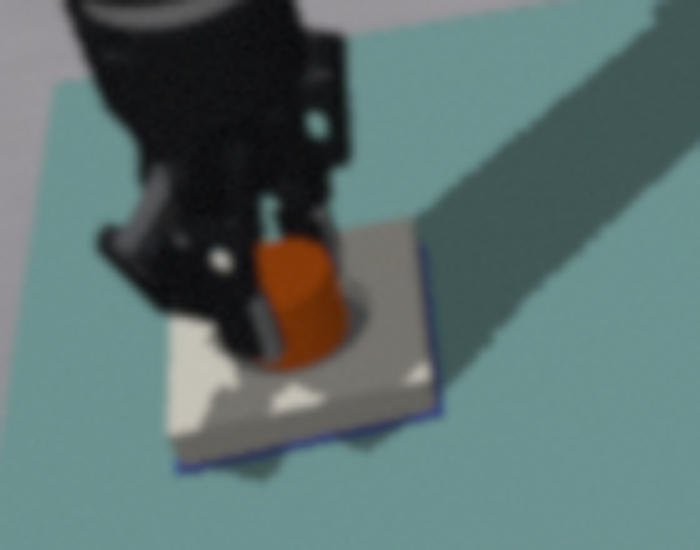

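The cap rim, at crop (300,360), is inside the pocket outline with no contact force. I'll lower it gently until it touches.

```bash
python3 -m pendant '[0,-0.05,0.25,0,0,0,0,0,0,0.15,0,0,0,0,0,0,0,0,0,0,0]'
python3 -c "
from h import *
delta((.5547,-.3093,.0206))"
```

```text
t: 8.98
position: [0.5553, -0.31, 0.0223]
ee_rot: [0.868, 0.496, 0.002, 0.001]
ft_force: [0.0, 0.7, 0.5]
gripper_width: 0.04
t 8.97 pos [ 0.5553 -0.31    0.0223] yaw_y -30.5 tilt z [ 0.005 -0.    -1.   ] w 0.04 F [0.  0.7 0.5] tool delta cm [ 0.03 -0.08  0.17]
```

```bash
python3 -m pendant '[0,0,0.15,0,0,0,0,0,0,0.1,0,0,0,0,0,0,0,0,0,0,0]'
python3 -c "
from h import *
delta((.5547,-.3093,.0206))"
```

```text
t: 9.35
position: [0.5557, -0.3102, 0.0209]
ee_rot: [0.868, 0.496, 0.003, 0.002]
ft_force: [0.7, 0.9, -1.2]
gripper_width: 0.04
t 9.35 pos [ 0.5557 -0.3102  0.0209] yaw_y -30.5 tilt z [ 0.006 -0.    -1.   ] w 0.04 F [ 0.7  0.9 -1.2] tool delta cm [ 0.03 -0.13  0.03]
```

```bash
python3 -m pendant '[0,0,0.15,0,0,0,0,0,0,0.1,0,0,0,0,0,0,0,0,0,0,0]'
python3 -c "
from h import *
delta((.5547,-.3093,.0206))"
```

```text
t: 9.72
position: [0.5559, -0.3104, 0.0209]
ee_rot: [0.868, 0.496, 0.003, 0.001]
ft_force: [0.2, -0.0, -0.3]
gripper_width: 0.0397
t 9.72 pos [ 0.5559 -0.3104  0.0209] yaw_y -30.5 tilt z [ 0.007  0.001 -1.   ] w 0.0397 F [ 0.2 -0.  -0.3] tool delta cm [ 0.03 -0.16  0.03]
```

It stopped descending at z=0.0209, which is the grasp height plus 10 mm, so the rim is on the floor. Releasing and retreating.

```bash
python3 -m pendant '[0,0,0,0,0,0,0.7,0,0,0,0,0,0,1,0,0,0,0,0,0,1,0,0,0,0,0,0,1,0,0,-2,0,0,0,1,0,0,-3.5,0,0,0,1,0,0,-4,0,0,0,1,0,0,-4,0,0,0,1,3.5,-4,-2,0,0,0,1,3.5,-4,0,0,0,0,1,3.5,-4,0,0,0,0,1,0,0,0,0,0,0,1]'
python3 - <<'E'
from h import *
delta((.5547,-.3093,.0206))
t=optics.capture("top"); s=optics.capture("scene"); 
for c in("orange","blue","green","teal"):
    for uv,r in blobs(t,*C[c],ROI): print(c,np.round(uv,1),round(r,1),ray("top",uv,.034 if uv[0]>430 else .036).round(4))
cv2.imwrite("pics/f.png",np.vstack([cv2.resize(s[180:290,130:390],(780,330)),cv2.resize(t[130:220,300:510],(630,270)).copy() if 0 else cv2.resize(t[135:215,300:508],(780,270))]))
E
```

```text
t: 11.22
position: [0.5057, -0.1578, 0.1896]
ee_rot: [0.869, 0.494, 0.008, 0.005]
ft_force: [0.8, -0.5, -0.3]
gripper_width: 0.0851
t 11.22 pos [ 0.5057 -0.1578  0.1896] yaw_y -30.7 tilt z [ 0.018 -0.001 -1.   ] w 0.0851 F [ 0.8 -0.5 -0.3] tool delta cm [-10.67  11.68  17.  ]
orange [324.8 142.4] 10.7 [ 0.6249 -0.0117  0.036 ]
blue [365.4 206.1] 10.4 [ 0.4896 -0.095   0.036 ]
green [246.7 178.7] 10.4 [0.5491 0.1522 0.036 ]
teal [298.9 253.7] 10.1 [0.3922 0.0436 0.036 ]
```

View pics/f.png

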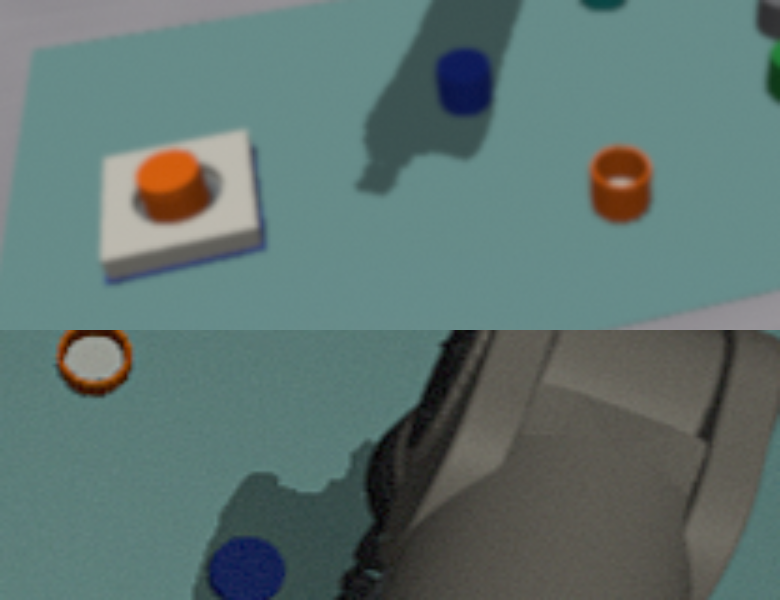

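The cap stands level in the pocket, and the others haven't moved. I'll do one numeric height check on the cap top in the scene view, at about px (186.5,235.5), then hand in.

```bash
python3 - <<'E'
from h import *
from plant import finish_job
s=optics.capture("scene")
m=cv2.inRange(cv2.cvtColor(s,cv2.COLOR_BGR2HSV),(3,120,165),(22,255,255)); m[:, :160]=0; m[:,220:]=0; m[:210]=0; m[260:]=0
c=max(cv2.findContours(m,0,1)[0],key=cv2.contourArea); uv=cv2.fitEllipse(c)[0]; print(uv,cv2.contourArea(c))
for z in(.046,.054): print(z,ray("scene",uv,z).round(4))
print(finish_job())
E
```

```text
(185.2688446044922, 236.6103515625) 196.5
0.046 [ 0.5559 -0.3088  0.046 ]
0.054 [ 0.5647 -0.3068  0.054 ]
the job is handed in; nothing more can be done
None
```

I took the orange cap that stood open side down, set it open side down in the dock pocket and handed the job in at about 11.3 s on the robot clock. I lowered it in small steps until it stopped on the pocket floor, then opened the fingers and backed the gripper away.

**Seating:** The tool stopped at a height of 0.0209 m, 10 mm above the grasp height, so the rim is on the pocket floor. In the last scene picture the cap stands level. Its top, taken at the seated height of 46 mm, falls at (0.556, -0.309), within about 2 mm of the measured pocket centre. At 54 mm, as if it stood on the boss, it would be about 10 mm off.

**Other caps:** The upturned orange, blue, green and teal caps are within about 1 mm of where they started. I did not re-measure the grey cap, but it had not moved in the picture taken after the lift.

**Checks that fell short:**
- The arm hid the dock in the last top view, so seating was confirmed from the scene camera and the tool height only.
- The gripper read 40 mm on a 42–43 mm cap, which I did not explain, but the hold was firm.
- The wrist force at the end of each move stayed below about 2 N. The contact itself showed as the tool stopping, not as a clear force reading.

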